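Compare a sample tile with the control tile under a loupe

TASK

Slide the loose spot tile flush against the free end of the control tile clamped at the reading station, end to end with their long sides in line, so that both can be read in one view. Then pick up the loupe by its handle and hold it level with the middle of its lens over the middle of the joint between the two tiles, at the focal height marked by the pointer on the gauge post. Finish while still holding it there in the gripper, clear of everything; leave the gauge's setting and the other things on the bench as they are.

Things in the scene. Friction and masses are not known exactly. Their poses are not given: they have to be found in the camera images.
- station: fixed reading station: white control tile (56 mm along x, 80 along y, 14 high, six wells) clamped at its far end by a 62 mm wide, 22 mm high bracket (y = 82 to 118 mm) with an upright gauge post (10 mm thick, at y = 104, 176 mm tall). Origin: on the bench, under the middle of the control tile's free end face; y points from there to the post, x across, z up. The loose tile belongs on the -y side
- seam (a point): middle of the upper edge of the control tile's free end face, 14 mm above the bench: the middle of the joint once the tiles are together; same axes as the station
- collar (a joint): height setting of the dark steel collar on the gauge post, in m, 0 to 0.04, held by friction (5 N): the pointer is at 75 mm above the bench plus this value. Not to be changed
- pointer (a point): tip of the gauge's pointer, a thin tapered steel bar reaching 55 mm from the post towards the joint, ending at y = 49 mm in the station's frame. Its height above the bench is the focal height for the middle of the lens. A screw with a black knob sticks out 37 mm on the collar's +x side. z up
- tile: loose white spot tile, 56 mm along x, 80 along y, 14 high, six wells on top, about 0.14 kg, lying flat on the bench on the -y side of the station, a gap away. Origin: centre of its underside; y points to its end that faces the control tile, z up
- tile_face (a point): centre of the loose tile's end face that goes against the control tile (40 mm along y from the tile's origin, 7 mm up)
- loupe: loupe lying flat: straight black handle (x = -45 to 55 mm, 14 mm wide, 16 thick), at its end a round lens in a dark steel rim, 68 mm outer diameter, 16 thick. About 0.09 kg. Origin: underside of the handle near its middle, best gripped there across y; x points along the handle to the lens, z up. Level when z is vertical
- lens (a point): middle of the lens: 95 mm along x from the loupe's origin and 8 mm up (mid-thickness of handle and rim)
- dropper_a: dropper bottle, 25 mm in diameter, 64 mm tall, pointed cap, loose; a bystander. Origin: centre of its underside. It stands beside the control tile on its +x side
- dropper_b: dropper bottle, 25 mm in diameter, 64 mm tall, pointed cap, loose; a bystander. Origin: centre of its underside
- dropper_c: dropper bottle, 25 mm in diameter, 64 mm tall, pointed cap, loose; a bystander. Origin: centre of its underside
- rack: ivory comb-shaped tube rack, 30 mm along x, 200 mm along y, 53 mm tall, loose, empty; a bystander. Origin: centre of its underside
- big_tile: large spare spot tile, 90 x 115 x 10 mm, with twelve wells, loose; a bystander, not the tile to slide. Origin: centre of its underside
- marker: blue and white marker pen lying along y, 125 x 14 x 14 mm, loose; a bystander. Origin: centre of its underside
- mouse: computer mouse, 105 x 60 x 30 mm, loose; a bystander. Origin: centre of its underside
Mind the look-alikes: they are no part of the job. Leave any blue look-alike of the tile alone.

How it is judged:
By the outcome, as a careful person would: the job done as asked, in the order asked, and still so for the second after the job is handed in, while the arm keeps its last pose, push and grip.
It also fails if it takes over 56 s, if anything falls off the work surface, if the arm or the gripper's body presses on something with over 40 N, if the wrist force passes 120 N, or if a joint passes its speed limit or range.

ROBOT

A 6-joint arm with a two-finger parallel gripper is mounted at the origin on the work surface. World frame = base frame: x ahead of the robot, y to its left, z up, the work surface at z = 0. Lengths are in mm, angles in rad, forces in N, time in s.
With the tool pointing down it reaches from about 275 to 850 mm from the base axis. Payload 19 kg.
Tool frame: the origin (TCP) lies midway between the tips of the shut fingers; the grasp point (between the pads) lies 19 mm behind it (robot.pinch_z is the distance from the TCP to the grasp point, in mm); z points along the fingers, y is the line along which they close (so a half turn about z gives the same grasp; the last joint's range is limited). The gripper opens to 85 mm and grips with 20 to 120 N. Pads are 22 mm wide; open, the fingers measure 114 mm over their backs; the gripper's body (76 mm by 85 mm) begins 54 mm behind the grasp point. The pads swing forward as they close: fully open they stand 13 mm farther back than shut.
Start: joints at [-1.407, 0.15, 1.437, -0, 1.554, -0.134], TCP at [168.689, -549.667, 231.267] pointing down, gripper open.
Joint ranges: [-2.8, 2.8], [-0.68, 2.1], [0.12, 2.68], [-1.39, 4.53], [0.16, 2.79], [-2.81, 2.81]. Speed limits (rad/s): [1.89, 1.89, 2.22, 3.01, 3.01, 3.01].

INTERFACE

Orientations are given as [roll, pitch, yaw] about the fixed x, y, z axes, in that order (R = Rz(yaw) Ry(pitch) Rx(roll)).
In Python, from station import robot, camera, find_in, outline_of, landmark_of gives the robot as it stands. The module is installed in compiled form; this text tells all that it offers.
- The arm moves only by the shell command python3 -m creep 'ROWS' [FORCE]. ROWS is a JSON object whose key "ticks" holds a list of rows, 1 to 12 of them, each of 7 numbers: a rotation vector rx, ry, rz in a scale on which 1.0 is 2 pi rad, then dx, dy, dz in shares of the most that a row can go, 1 being 62.5 mm, then the finger opening in mm; each row shifts and turns the commanded pose from where the row before left it, along the tool's axes as they then stand; what a row does not reach is not made up. A row lasts 1/8 s, in which the tool goes at most 62.5 mm and 0.188 rad, less where a joint would pass 70% of its speed; a pose out of reach is approached as far as the arm can. The fingers move at their own pace and stop on an object; FORCE is the grip in N (left out, the last holds). Time passes only in rows, so rows that do not move let the fingers close. It prints the time, the measured TCP pose, the force, the opening and the grip force at its end. Shift and turn numbers lie between -1 and 1, and a call with a number outside is refused. Input that does not fit is refused with a message, and nothing moves.
- robot.state(): the state, without advancing time (a new reading comes with each control period).
- camera(name): name is "scene" or "side" or "wrist"; returns a dict with "img" (400x640x3 uint8, red, green, blue), "mtx" (3x3 intrinsics, pixels), "position" and "attitude" of the camera in the world. Camera axes: x right, y up, looking along -z (the intrinsics and any distortion apply to the point x, -y, -z); pixel columns grow to the right and rows downward; lengths in mm; the calibration is good to about 2 mm. The wrist camera is an equidistant fisheye: a pixel r from the principal point sees the ray r / f radians off the axis. A picture is of the moment at which its call begins. There is no depth.
- robot.finish_job(): hands the job in; it is judged then, once.
Trained networks look in a picture, given as the dict that the camera call returned (one of the last four; its "shot" number tells which), for a name from the list of things; names that differ only in an ending like _2 or _b are one class to them, and where a whole thing is asked for, a point or a joint stands for the part that bears it (a point fixed in the world has none). Each returns a list of dicts, best first, with "p" (0 to 1); they miss things now and then, are a little off and sometimes report something else, mostly with a low value. They report only what shows in the picture. A call takes as long as a camera call. They do not tell look-alikes from the thing itself.
- find_in(target, picture): "location" ([x, y, z] in mm, in world coordinates, good to about 4 mm: the middle of the surface that is visible of it).
- outline_of(target, picture): "mask" (400x640 bool, what is visible of it).
- landmark_of(target, picture): "location" ([x, y, z] in mm, in world coordinates, good to about 4 mm: a listed point, or the origin of a listed thing).
The state is a dict: "clock": time; "qpos": joint angles; "dq": joint speeds; "tau": joint torques, N m; "tool_pos": TCP position; "tcp_rot": TCP orientation; "ft_force": force on the tool from outside, world axes, zero at the start; "torque": the same for the moment, N m; "grip_width": finger opening in mm; "grip_force": force on a finger pad.
Only numpy, scipy, OpenCV 4.12 (cv2) and the standard library are available. Lean on these libraries where they do the work, as an engineer would, in place of code of your own. Each camera call takes 0.05 s, during which the arm holds its last target. There are 200 camera calls.

## Working session

There is one attempt and no reset: what is moved stays moved. The work goes in short steps, Python scripts to look and compute and a shell command to move; the robot and the scene stay as the last step left them, time stands still between calls to the robot, and variables do not carry over. Pictures are saved under pics/ and viewed, at most 10 in all, crops included, and the job is handed in when it is done.

```bash
mkdir -p pics; cat > h.py <<'E'
import numpy as np, cv2
from scipy.spatial.transform import Rotation as R
from station import robot, camera, find_in, outline_of, landmark_of
def save(c,n): cv2.imwrite('pics/'+n+'.png',c['img'][:,:,::-1])
def rot(c):
    a=np.array(c['attitude'],float)
    return a if a.shape==(3,3) else (R.from_euler('xyz',a).as_matrix() if a.size==3 else R.from_quat(a).as_matrix())
def proj(c,P):
    P=np.atleast_2d(P).astype(float); q=(P-np.array(c['position']))@rot(c); q=q*[1,-1,-1]
    K=np.array(c['mtx']); return (q[:,:2]/q[:,2:])@np.diag([K[0,0],K[1,1]])+K[:2,2]
def onplane(c,uv,z):
    K=np.array(c['mtx']); uv=np.atleast_2d(uv).astype(float)
    d=np.c_[(uv-K[:2,2])/[K[0,0],K[1,1]],np.ones(len(uv))]*[1,-1,-1]
    d=d@rot(c).T; p=np.array(c['position']); return p+d*((z-p[2])/d[:,2])[:,None]
E
python3 - <<'E'
from h import *
cs={n:camera(n) for n in('scene','side','wrist')}
for n,c in cs.items():
    save(c,n+'0'); print(n,c['position'],c['attitude'],np.array(c['mtx']).tolist(),[k for k in c if k!='img'])
    for t in('station','seam','pointer','tile','tile_face','loupe','lens'):
        print(t,[(np.round(d['location'],0).tolist(),round(d['p'],2)) for d in landmark_of(t,c)[:3]])
print(robot.state())
E
```

```text
scene [1357.74169163 -445.33906081  828.3779064 ] [0.87591966 0.00692647 0.99943664] [[464.15463486710274, 0.0, 315.5530463538742], [0.0, 464.15463486710274, 199.82423064969933], [0.0, 0.0, 1.0]] ['mtx', 'position', 'attitude', 'shot']
station [([543.0, 138.0, -0.0], 0.68), ([485.0, 458.0, -2.0], 0.5)]
seam [([543.0, 140.0, 17.0], 0.69)]
pointer [([498.0, -296.0, -2.0], 0.63), ([547.0, 185.0, 96.0], 0.47)]
tile [([539.0, 52.0, -1.0], 0.91), ([582.0, -69.0, -4.0], 0.64)]
tile_face [([612.0, -33.0, 5.0], 0.96), ([539.0, 92.0, 6.0], 0.81), ([644.0, 434.0, -1.0], 0.22)]
loupe [([502.0, -297.0, -2.0], 0.68), ([482.0, 456.0, -2.0], 0.52)]
lens [([596.0, -301.0, 10.0], 0.65)]
side [ 218.3334912  -685.50144974 1036.47965415] [ 0.6837093  -0.00211974 -0.4718145 ] [[509.26423301858335, 0.0, 317.4916490728928], [0.0, 509.26423301858335, 198.0718100118611], [0.0, 0.0, 1.0]] ['mtx', 'position', 'attitude', 'shot']
station [([542.0, 138.0, 3.0], 0.91)]
seam [([541.0, 144.0, 14.0], 0.61)]
pointer [([544.0, 186.0, 97.0], 0.41)]
tile [([538.0, 53.0, 1.0], 0.77), ([584.0, -66.0, -2.0], 0.72), ([595.0,
[... 507 characters left out ...]

tile_face []
loupe []
lens []
{'clock': 1.2, 'qpos': array([-1.40702683e+00,  1.50497380e-01,  1.43743613e+00, -6.12528896e-06,
        1.55382074e+00, -1.34007915e-01]), 'dq': array([ 0.00095943,  0.00125225,  0.00028593,  0.00051621,  0.0016415 ,
       -0.0012031 ]), 'tau': array([-7.59106229e-05, -7.12784958e+01, -5.71037292e+01, -6.76254308e-05,
        2.00894028e-03, -7.63596017e-05]), 'tool_pos': array([ 168.66909567, -549.6510237 ,  231.25005732]), 'tcp_rot': array([-3.14143168e+00, -1.55213705e-05,  2.97777514e-01]), 'ft_force': array([-0.9535515 ,  0.48385761, -0.07012185]), 'torque': array([0.04852394, 0.02722004, 0.00960822]), 'grip_force': 0.0, 'grip_width': 85.76229571346781}
```

View pics/scene0.png

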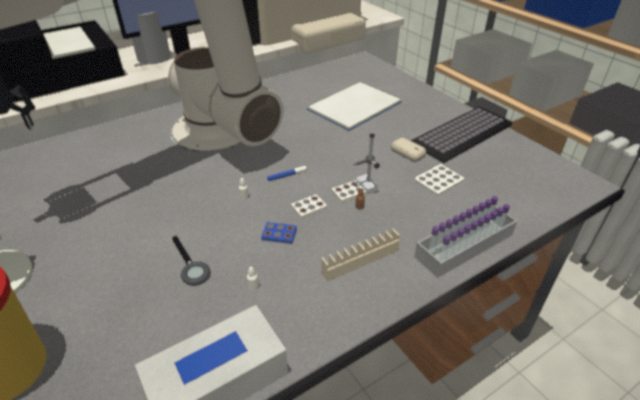

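View pics/side0.png

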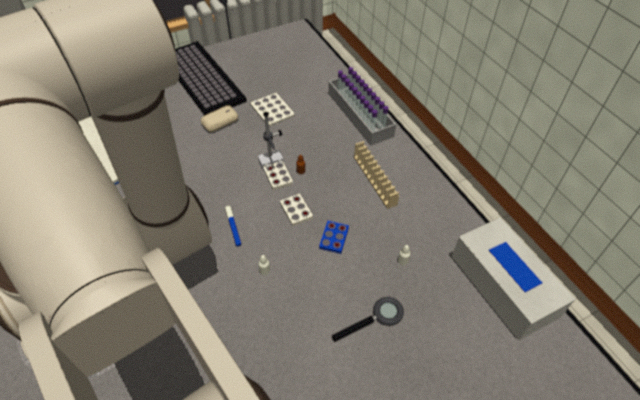

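Units first: shifts go in shares of 62.5 mm and turns go in shares of 2 pi rad. So -0.182 rad / 6.2832 = -0.029.

```bash
python3 -m creep '{"ticks":[[0, 0, -0.029, 0, 0, 0, 85], [0, 0, -0.029, 0, 0, 0, 85], [0, 0, -0.029, 0, 0, 0, 85], [0, 0, -0.029, 0, 0, 0, 85], [0, 0, -0.029, 0, 0, 0, 85], [0, 0, -0.029, 0, 0, 0, 85], [0, 0, -0.0288, 0, 0, 0, 85]]}'
python3 -m creep '{"ticks":[[0, 0, 0, 0.72, 0.432, 0, 85], [0, 0, 0, 0.72, 0.432, 0, 85], [0, 0, 0, 0.72, 0.432, 0, 85], [0, 0, 0, 0.72, 0.432, 0, 85], [0, 0, 0, 0.72, 0.432, 0, 85], [0, 0, 0, 0.72, 0.432, 0, 85], [0, 0, 0, 0.72, 0.432, 0, 85], [0, 0, 0, 0.72, 0.432, 0, 85], [0, 0, 0, 0.72, 0.432, 0, 85], [0, 0, 0, 0.72, 0.432, 0, 85], [0, 0, 0, 0.72, 0.432, 0, 85]]}'
python3 -m creep '{"ticks":[[0, 0, 0, 0.72, 0.432, 0, 85], [0, 0, 0, 0.72, 0.432, 0, 85], [0, 0, 0, 0.4, 0.32, 0, 85], [0, 0, 0, 0, 0, 0, 85], [0, 0, 0, 0, 0, 0, 85]]}'
python3 - <<'E'
from h import *
c=camera('wrist'); save(c,'w1')
m={}
for t in('station','tile'):
    for d in outline_of(t,c)[:3]: print(t,d['p'],d['mask'].sum(),np.argwhere(d['mask']).mean(0)[::-1]); m.setdefault(t,d['mask'])
np.savez('w1.npz',img=c['img'],mtx=c['mtx'],position=c['position'],attitude=c['attitude'],**m)
E
```

```text
clock: 2.08
tool_pos: [168.7, -549.7, 231.3]
tcp_rot: [-3.142, -0.0, 1.577]
ft_force: [0.4, 1.5, -0.2]
grip_width: 85.2
grip_force: 0.0
clock: 3.45
tool_pos: [466.3, -53.0, 231.5]
tcp_rot: [3.141, 0.0, 1.571]
ft_force: [-0.1, -1.2, 0.2]
grip_width: 85.0
grip_force: 0.0
clock: 4.08
tool_pos: [539.4, 60.0, 231.2]
tcp_rot: [-3.141, 0.0, 1.571]
ft_force: [0.2, -0.6, 0.0]
grip_width: 84.6
grip_force: 0.0
station 0.55 4923 [325.28844201  46.53686776]
tile 0.71 3003 [317.87678988 168.81318681]
tile 0.56 2287 [352.06034106 253.57936161]
```

View pics/w1.png

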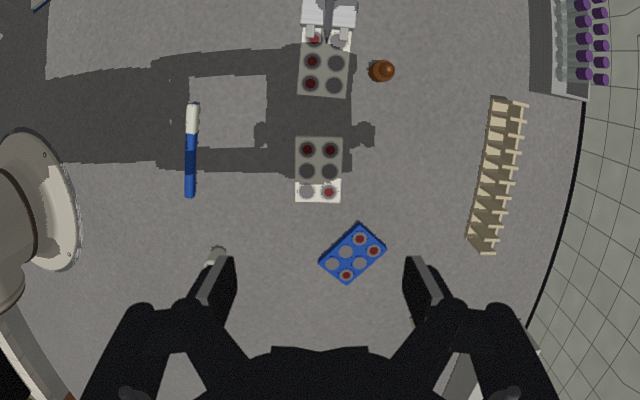

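```bash
cat >> h.py <<'E'
def fproj(c,P):
    P=np.atleast_2d(P).astype(float); q=(P-np.array(c['position']))@rot(c)*[1,-1,-1]
    K=np.array(c['mtx']); r=np.hypot(q[:,0],q[:,1]); th=np.arctan2(r,q[:,2])
    return q[:,:2]/np.maximum(r,1e-9)[:,None]*th[:,None]*K[0,0]+K[:2,2]
def fplane(c,uv,z):
    K=np.array(c['mtx']); d=(np.atleast_2d(uv).astype(float)-K[:2,2])/K[0,0]; th=np.hypot(d[:,0],d[:,1])
    v=np.c_[d/np.maximum(th,1e-9)[:,None]*np.sin(th)[:,None],np.cos(th)]*[1,-1,-1]
    v=v@rot(c).T; p=np.array(c['position']); return p+v*((z-p[2])/v[:,2])[:,None]
def fitrect(c,x0,sides,L=80,W=56,z=14):
    """pose (x,y,yaw) of a face rectangle x in +-W/2, y in 0..L; sharpest inward brightness step along the named sides"""
    from scipy.optimize import minimize
    g=cv2.GaussianBlur(c['img'].astype(np.float32).min(2),(0,0),.7)
    s=np.linspace(.06,.94,60); h=W/2
    S={'near':(np.c_[(2*s-1)*h,0*s],(0,-1)),'far':(np.c_[(2*s-1)*h,0*s+L],(0,1)),'left':(np.c_[0*s-h,s*L],(-1,0)),'right':(np.c_[0*s+h,s*L],(1,0))}
    def smp(x,P):
        co,si=np.cos(x[2]),np.sin(x[2]); w=P@np.array([[co,si],[-si,co]])+x[:2]
        uv=fproj(c,np.c_[w,np.full(len(w),z)]).astype(np.float32)
        return cv2.remap(g,uv[:,:1],uv[:,1:],cv2.INTER_LINEAR)[:,0]
    def cost(x,e=1.5):
        return -sum(np.minimum(smp(x,P-np.array(n)*e)-smp(x,P+np.array(n)*e),70).mean() for P,n in (S[k] for k in sides))
    best=None
    for dx in(-4,0,4):
     for dy in(-4,0,4):
      for da in(-.04,0,.04):
        x=np.array(x0)+[dx,dy,da]
        r=minimize(cost,x,method='Nelder-Mead',options=dict(initial_simplex=[x,x+[2,0,0],x+[0,2,0],x+[0,0,.03]],xatol=.01,fatol=.01))
        if best is None or r.fun<best.fun: best=r
    return best.x,best.fun
E
python3 - <<'E'
from h import *
c=dict(np.load('w1.npz')); im=c['img'].copy()
st=fplane(c,[[297,96],[347,98]],14); lt=fplane(c,[[295,137],[341,137],[341,202],[295,202]],14); print(st.round(1),lt.round(1))
t,f=fitrect(c,[*lt[2:,:2].mean(0),0],('near','far','left','right')); print('tile near-end',t,f)
s,f2=fitrect(c,[*st[:,:2].mean(0),0],('near','left','right'),L=60); print('seam',s,f2)
big=cv2.resize(im[25:215,280:400],None,fx=3,fy=3,interpolation=cv2.INTER_CUBIC)
for x,L in((t,80),(s,80)):
    P=np.array([[-28,0],[28,0],[28,L],[-28,L]])@R.from_euler('z',x[2]).as_matrix()[:2,:2].T+x[:2]
    uv=(fproj(c,np.c_[P,[14]*4])-[280,25]+.5)*3-.5
    cv2.polylines(big,[np.round(uv).astype(int)],True,(0,255,0),1)
save({'img':big},'w1c')
E
```

```text
[[514.2 141.7  14. ]
 [571.5 139.5  14. ]] [[511.3  93.6  14. ]
 [565.1  93.6  14. ]
 [566.7  12.8  14. ]
 [509.6  12.7  14. ]]
tile near-end [ 5.36983525e+02  1.34200299e+01 -2.70843757e-02] -170.49082946777344
seam [ 5.41298663e+02  1.41622193e+02 -8.70296438e-02] -123.23860168457031
```

View pics/w1c.png

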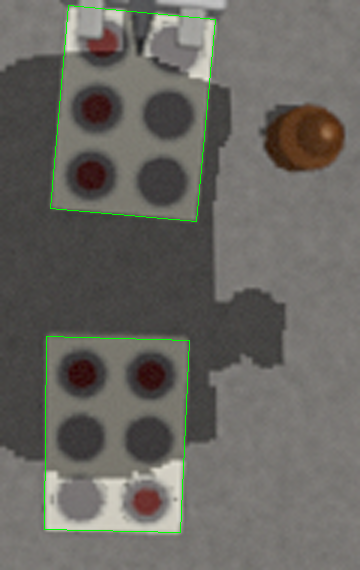

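Scaled: 40 mm is 0.64, -1.6 mm is -0.0256, 0.027 rad / 6.2832 = 0.0043.

```bash
python3 -m creep '{"ticks":[[0, 0, 0.0043, -0.272, -0.0256, 0, 85], [0, 0, 0, 0, 0, 0.64, 85], [0, 0, 0, 0, 0, 0.64, 85], [0, 0, 0, 0, 0, 0.64, 85], [0, 0, 0, 0, 0, 0.64, 85], [0, 0, 0, 0, 0, 0.56, 85], [0, 0, 0, 0, 0, 0.4, 85], [0, 0, 0, 0, 0, 0.176, 85], [0, 0, 0, 0, 0, 0, 85]]}' 20
python3 -m creep '{"ticks":[[0, 0, 0, 0, 0, 0, 50], [0, 0, 0, 0, 0, 0, 50], [0, 0, 0, 0, 0, 0, 50], [0, 0, 0, 0, 0, 0, 50], [0, 0, 0, 0, 0, 0, 50]]}' 25
python3 - <<'E'
from h import *
c=camera('wrist'); save(c,'w2'); np.savez('w2.npz',**c)
E
```

```text
clock: 5.35
tool_pos: [538.0, 42.8, 0.4]
tcp_rot: [-3.141, -0.0, 1.543]
ft_force: [-0.0, -0.5, 0.3]
grip_width: 84.7
grip_force: 0.0
clock: 5.98
tool_pos: [538.7, 43.2, 1.4]
tcp_rot: [3.14, 0.0, 1.544]
ft_force: [-1.0, -0.4, 6.6]
grip_width: 55.5
grip_force: 25.7
```

View pics/w2.png

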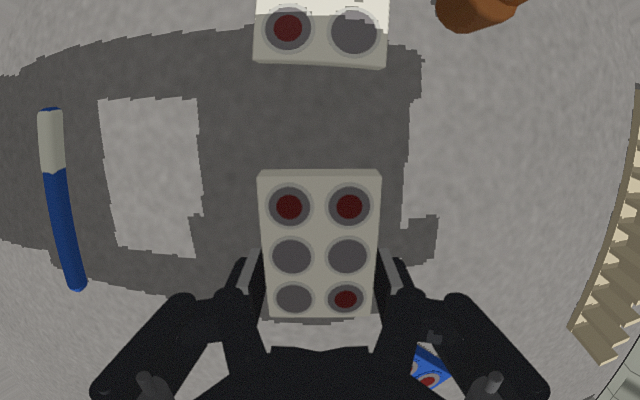

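```bash
cat > m.py <<'E'
import sys
from h import *
def meas(c,name,t0,s0,z=14):
    t,f=fitrect(c,t0,('far','left','right'),z=z); s,f2=fitrect(c,s0,('near','left','right'),L=30)
    far=t[:2]+80*np.array([-np.sin(t[2]),np.cos(t[2])])
    Y=np.array([-np.sin(s[2]),np.cos(s[2])]); X=np.array([Y[1],-Y[0]]); d=s[:2]-far
    print('tile',t.round(3),f,'seam',s.round(3),f2); print('far end',far.round(2),'gap: along y %.2f across x %.2f yaw %.4f'%(d@Y,d@X,s[2]-t[2]))
    big=c['img'].copy()[:340,180:480]
    for x,L in((t,80),(s,40)):
        P=np.array([[-28,0],[28,0],[28,L],[-28,L]])@R.from_euler('z',x[2]).as_matrix()[:2,:2].T+x[:2]
        cv2.polylines(big,[np.round((fproj(c,np.c_[P,[14]*4])-[180,0])).astype(int)],True,(0,255,0),1)
    save({'img':cv2.resize(big,None,fx=1.7,fy=1.7)},name)
E
python3 - <<'E'
from m import *
meas(dict(np.load('w2.npz')),'w2c',[538,13.4,-.027],[541.3,141.6,-.087])
E
```

```text
tile [ 5.38318e+02  1.56420e+01 -1.90000e-02] -152.3052215576172 seam [ 5.41224e+02  1.41043e+02 -8.10000e-02] -145.15481567382812
far end [539.83  95.63] gap: along y 45.38 across x -2.31 yaw -0.0625
```

View pics/w2c.png

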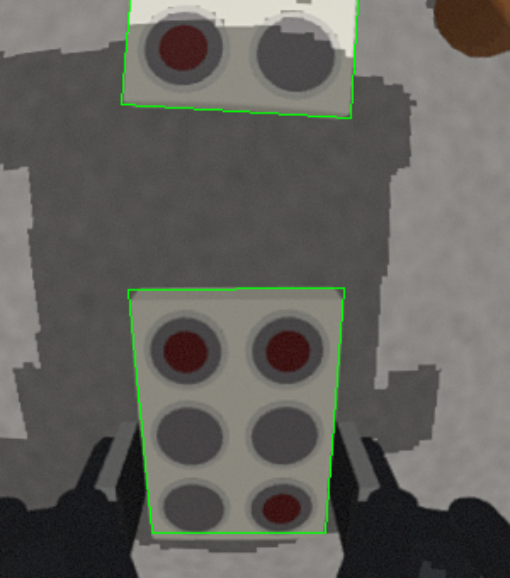

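Scaled: 10 mm is 0.16, 5 mm is 0.08, 0.031 rad / 6.2832 = 0.0049.

```bash
python3 -m creep '{"ticks":[[0, 0, 0, 0, 0, -0.016, 50], [0, 0, 0.0049, 0, -0.032, 0, 50], [0, 0, 0.0049, 0, -0.032, 0, 50], [0, 0, 0, 0.08, -0.024, 0, 50], [0, 0, 0, 0.16, 0, 0, 50], [0, 0, 0, 0.16, 0, 0, 50], [0, 0, 0, 0.08, 0, 0, 50], [0, 0, 0, 0, 0, 0, 50], [0, 0, 0, 0, 0, 0, 50]]}'
python3 - <<'E'
from m import *
c=camera('wrist'); np.savez('w3.npz',**c)
meas(c,'w3c',[536,46,-.083],[541.3,141.6,-.083])
E
```

```text
clock: 7.15
tool_pos: [535.5, 74.5, 1.5]
tcp_rot: [3.141, -0.001, 1.483]
ft_force: [0.4, 3.1, 4.7]
grip_width: 55.1
grip_force: 27.4
tile [ 5.3337e+02  4.6895e+01 -8.0000e-02] -151.78012084960938 seam [ 5.41063e+02  1.41827e+02 -9.90000e-02] -149.07261657714844
far end [539.75 126.64] gap: along y 15.24 across x -0.19 yaw -0.0189
```

View pics/w3c.png

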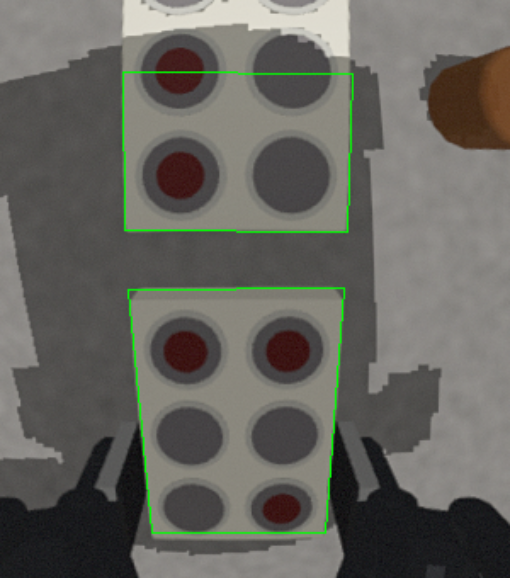

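```bash
python3 - <<'E'
from m import *
c=dict(np.load('w3.npz'))
for L in(30,40,50): print(L,fproj(c,[[545,141+L,14]]).round(),*[fitrect(c,[541.2,141.7,-.085],s,L=L)[0].round(3) for s in(('near','left','right'),('near','left'),('near','right'))])
print('near only',fitrect(c,[541.2,141.7,-.085],('near',))[0])
t=fitrect(c,[533.4,46.9,-.08],('left','right','far'),L=80,z=14)[0]
print('tile far edge z=0',fitrect(c,[t[0],43.5,-.085],('far',),z=0)[0],'lr',fitrect(c,t,('left','right'),L=70)[0],t)
E
```

```text
30 [[322.  65.]] [ 5.41030e+02  1.41753e+02 -1.03000e-01] [ 5.41653e+02  1.41907e+02 -9.00000e-02] [ 5.40538e+02  1.42020e+02 -8.70000e-02]
40 [[319.  42.]] [ 5.40952e+02  1.41768e+02 -1.02000e-01] [ 5.41668e+02  1.41911e+02 -9.00000e-02] [ 5.40525e+02  1.41998e+02 -9.10000e-02]
50 [[317.  19.]] [ 5.41369e+02  1.41913e+02 -7.20000e-02] [ 5.41813e+02  1.41839e+02 -8.60000e-02] [ 5.40678e+02  1.42054e+02 -7.70000e-02]
near only [ 5.42549733e+02  1.41826955e+02 -8.96899808e-02]
tile far edge z=0 [ 5.30020744e+02  4.37806382e+01 -7.67650701e-02] lr [ 5.33276479e+02  4.63263526e+01 -8.13486355e-02] [ 5.33369287e+02  4.69022973e+01 -7.99224864e-02]
```

Scaled: 6 mm is 0.096, 4 mm is 0.064.

```bash
python3 -m creep '{"ticks":[[0, 0, 0, 0.064, 0, -0.0096, 50], [0, 0, 0, 0.096, -0.0032, 0, 50], [0, 0, 0, 0.064, 0, 0, 50], [0, 0, 0, 0, 0, 0, 50], [0, 0, 0, 0, 0, 0, 50]]}'
python3 -m creep '{"ticks":[[0, 0, 0, 0.024, 0, 0, 50], [0, 0, 0, 0.024, 0, 0, 50], [0, 0, 0, 0.008, 0, 0, 50], [0, 0, 0, 0, 0, 0, 50]]}'
python3 -m creep '{"ticks":[[0, 0, 0, 0.016, 0, 0, 50], [0, 0, 0, 0, 0, 0, 50], [0, 0, 0, 0, 0, 0, 50]]}'
python3 -m creep '{"ticks":[[0, 0, 0, 0.016, 0, 0, 50], [0, 0, 0, 0, 0, 0, 50], [0, 0, 0, 0, 0, 0, 50]]}'
```

```text
clock: 7.82
tool_pos: [536.2, 87.5, 1.8]
tcp_rot: [-3.141, -0.0, 1.482]
ft_force: [0.5, -1.0, -1.4]
grip_width: 55.1
grip_force: 26.8
clock: 8.32
tool_pos: [536.6, 91.0, 1.9]
tcp_rot: [-3.142, -0.0, 1.482]
ft_force: [-0.3, 0.1, -0.8]
grip_width: 55.2
grip_force: 26.8
clock: 8.7
tool_pos: [536.7, 92.0, 1.9]
tcp_rot: [-3.142, -0.0, 1.482]
ft_force: [-0.1, 0.3, -1.9]
grip_width: 55.2
grip_force: 26.8
clock: 9.07
tool_pos: [536.7, 92.1, 1.9]
tcp_rot: [-3.141, 0.001, 1.482]
ft_force: [-2.0, -9.0, -0.1]
grip_width: 54.8
grip_force: 26.9
```

Scaled: 1 mm is 0.016.

```bash
python3 -m creep '{"ticks":[[0, 0, 0, 0.016, 0, 0, 50], [0, 0, 0, 0, 0, 0, 50], [0, 0, 0, 0, 0, 0, 80], [0, 0, 0, 0, 0, 0, 80], [0, 0, 0, 0, 0, 0, 80], [0, 0, 0, 0, 0, 0, 80]]}'
python3 -m creep '{"ticks":[[0, 0, 0, 0, 0, -0.48, 80], [0, 0, 0, 0, 0, -0.64, 80], [0, 0, 0, -0.24, 0, -0.72, 80], [0, 0, 0, -0.48, 0, -0.72, 80], [0, 0, 0, -0.24, 0, -0.32, 80], [0, 0, 0, 0, 0, 0, 80], [0, 0, 0, 0, 0, 0, 80]]}'
python3 - <<'E'
from m import *
c=camera('wrist'); np.savez('w4.npz',**c)
big=cv2.resize(c['img'][0:200,240:420],None,fx=3,fy=3,interpolation=cv2.INTER_CUBIC); save({'img':big},'w4c')
E
```

```text
clock: 9.82
tool_pos: [536.9, 94.1, 2.0]
tcp_rot: [3.142, -0.0, 1.482]
ft_force: [-0.5, 0.6, -0.4]
grip_width: 80.1
grip_force: 0.0
clock: 10.7
tool_pos: [531.2, 34.6, 180.9]
tcp_rot: [-3.14, -0.0, 1.482]
ft_force: [-0.4, -0.2, 0.0]
grip_width: 79.8
grip_force: 0.0
```

View pics/w4c.png

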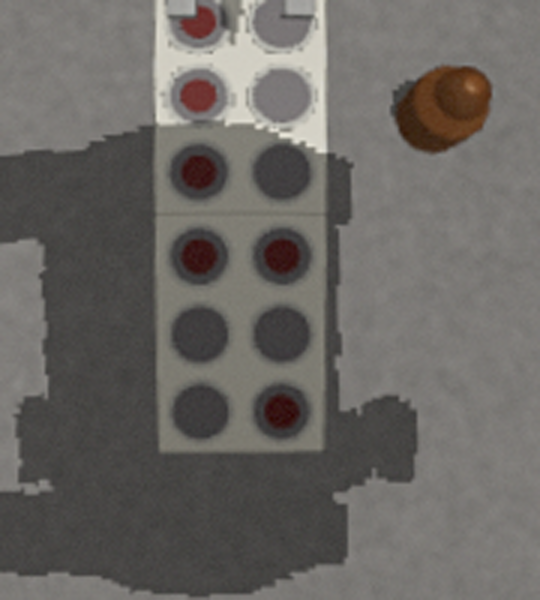

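Scaled: -33 mm is -0.528, -32 mm is -0.512.

```bash
python3 -m creep '{"ticks":[[0, 0, 0, 0.272, -0.512, 0.368, 85], [0, 0, 0, 0.272, -0.512, 0.368, 85], [0, 0, 0, 0.272, -0.512, 0.368, 85], [0, 0, 0, 0.288, -0.528, 0.384, 85], [0, 0, 0, 0, 0, 0, 85], [0, 0, 0, 0, 0, 0, 85]]}'
python3 - <<'E'
from h import *
c=camera('wrist'); np.savez('pA.npz',**c); print([(d['location'],d['p']) for d in landmark_of('pointer',c)], fproj(c,[545.5,190.5,97]))
E
python3 -m creep '{"ticks":[[0, 0, 0, 0, 0.48, -0.64, 85], [0, 0, 0, 0, 0.64, -0.64, 85], [0, 0, 0, 0, 0.72, 0, 85], [0, 0, 0, 0, 0.72, 0, 85], [0, 0, 0, 0, 0.64, 0.64, 85], [0, 0, 0, -0.192, 0.64, 0.64, 85], [0, 0, 0, -0.176, 0.32, 0, 85], [0, 0, 0, 0, 0, 0, 85], [0, 0, 0, 0, 0, 0, 85]]}'
python3 - <<'E'
from h import *
c=camera('wrist'); np.savez('pB.npz',**c); print([(d['location'],d['p']) for d in landmark_of('pointer',c)], fproj(c,[545.5,190.5,97]))
ims=[]
for n in'AB':
    d=dict(np.load(f'p{n}.npz')); u,v=fproj(d,[545.5,190.5,97])[0].astype(int); print(n,u,v); v0=max(v-30,0); u0=min(max(u-50,0),540)
    ims.append(cv2.resize(d['img'][v0:v0+90,u0:u0+100],(400,360),interpolation=cv2.INTER_CUBIC)); print('crop origin',u0,v0)
save({'img':np.hstack(ims)},'ptr')
for n in('scene','side'):
    c=camera(n); print(n,[(d['location'].round(1) if hasattr(d['location'],'round') else d['location'],d['p']) for t in('pointer',) for d in landmark_of(t,c)])
E
```

```text
clock: 11.5
tool_pos: [409.3, 114.6, 88.8]
tcp_rot: [-3.141, -0.0, 1.483]
ft_force: [0.4, -0.9, -0.2]
grip_width: 85.2
grip_force: 0.0
[([546.2, 193.4, 96.6], 0.72)] [[559.74725864 110.08060812]]
clock: 12.72
tool_pos: [666.0, 68.4, 89.1]
tcp_rot: [3.141, -0.0, 1.482]
ft_force: [0.5, 0.1, 0.4]
grip_width: 85.2
grip_force: 0.0
[([547.0, 192.5, 95.3], 0.69), ([541.0, 144.9, 9.3], 0.23)] [[74.07595944 68.20487754]]
A 559 110
crop origin 509 80
B 74 68
crop origin 24 38
scene [([611.7, 169.0, 0.9], 0.7), ([546.1, 186.3, 94.9], 0.4)]
side [([543.4, 190.4, 95.7], 0.64), ([539.5, 101.1, -1.2], 0.57), ([374.4, 80.8, -1.4], 0.42)]
```

View pics/ptr.png

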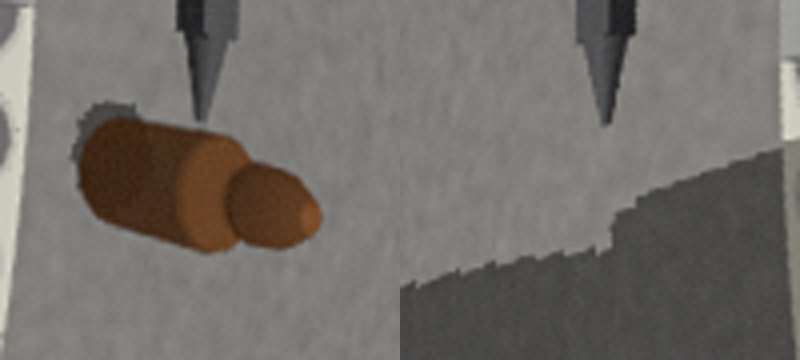

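```bash
python3 - <<'E'
from h import *
from scipy.optimize import least_squares
A,B=[dict(np.load(f'p{n}.npz')) for n in'AB']
f=lambda P:np.r_[fproj(A,P)[0]-[559.1,110.1],fproj(B,P)[0]-[75.2,69.1]]
r=least_squares(f,[545,190,97]); print(r.x,r.fun)
# check camera height calibration on seam corners, from w4 etc: reproject tiles at z=14 in A and B
for n,c in(('A',A),('B',B)):
    print(n,fitrect(c,[541.2,141.7,-.087],('left','right') if 0 else ('left',) if n=='A' else ('right',),L=40)[0])
c=camera('side')
for t in('loupe','lens'):
    print([(np.round(d['location'],1).tolist(),round(d['p'],2)) for d in landmark_of(t,c)][:2])
print(robot.state()['tool_pos'],robot.state()['qpos'])
E
```

```text
[545.59979462 190.19538001  96.23642374] [-0.13124607  0.39508168 -0.06272441 -0.41107067]
A [ 5.41078125e+02  1.40217242e+02 -9.97351966e-02]
B [ 5.38735110e+02  1.01369128e+02 -5.49969813e-02]
[]
[([596.4, -298.4, 7.0], 0.75)]
[666.02653114  68.59882135  89.1350024 ] [-1.23761530e-02  4.22021242e-01  1.38332310e+00  1.15425607e-04
  1.33602765e+00  7.59083372e-02]
```

```bash
cat > z.py <<'E'
from h import *
from scipy.optimize import minimize
V=[(dict(np.load('pA.npz')),('near','right')),(dict(np.load('pB.npz')),('near','left')),(dict(np.load('w4.npz')),('near','left','right'))]
s=np.linspace(.06,.94,80); S={'near':(np.c_[(2*s-1)*28,0*s],(0,-1)),'left':(np.c_[0*s-28,s*80],(-1,0)),'right':(np.c_[0*s+28,s*80],(1,0))}
G=[cv2.GaussianBlur(c['img'].astype(np.float32).min(2),(0,0),.7) for c,_ in V]
def smp(c,g,x,P):
    w=P@R.from_euler('z',x[2]).as_matrix()[:2,:2].T+x[:2]; uv=fproj(c,np.c_[w,np.full(len(w),x[3])]).astype(np.float32)
    return cv2.remap(g,uv[:,:1],uv[:,1:],cv2.INTER_LINEAR,borderMode=cv2.BORDER_REPLICATE)[:,0]
def cost(x,use,e=1.5):
    return -sum(np.clip(smp(V[i][0],G[i],x,P-np.array(n)*e)-smp(V[i][0],G[i],x,P+np.array(n)*e),-20,70).mean() for i in use for P,n in (S[k] for k in V[i][1]))
for use in((0,1,2),(0,1),(0,2),(1,2)):
    b=min((minimize(cost,[534.2+a,62,-.087,14+z],args=(use,),method='Nelder-Mead',options=dict(initial_simplex=np.array([534.2+a,62,-.087,14+z])+np.vstack([np.zeros(4),np.diag([2,2,.02,2])]),xatol=.01,fatol=.005)) for a in(-1,1) for z in(-3,0,3)),key=lambda r:r.fun)
    print(use,b.x.round(3),round(b.fun,1))
E
python3 z.py
```

```text
(0, 1, 2) [ 5.34305e+02  6.16380e+01 -8.80000e-02  1.36290e+01] -322.7
(0, 1) [ 5.34363e+02  6.16900e+01 -8.60000e-02  1.36420e+01] -200.1
(0, 2) [ 5.34306e+02  6.14510e+01 -8.80000e-02  1.35040e+01] -240.7
(1, 2) [ 5.34288e+02  6.16670e+01 -8.90000e-02  1.36020e+01] -205.0
```

Scaled: -46 mm is -0.736, -45 mm is -0.72, 0.185 rad / 6.2832 = 0.0294.

```bash
python3 -m creep '{"ticks":[[0, 0, 0, 0, 0, -0.72, 85], [0, 0, 0.029, 0, 0, -0.736, 85], [0, 0, 0.0294, 0, 0, 0, 85], [0, 0, 0.0294, 0, 0, 0, 85], [0, 0, 0.0296, 0, 0, 0, 85], [0, 0, 0.0296, 0, 0, 0, 85], [0, 0, 0.0296, 0, 0, 0, 85], [0, 0, 0.0296, 0, 0, 0, 85], [0, 0, 0.0296, 0, 0, 0, 85], [0, 0, 0, 0, 0, 0, 85]]}'
python3 -m creep '{"ticks":[[0, 0, 0, -0.32, 0.72, 0, 85], [0, 0, 0, -0.32, 0.72, 0, 85], [0, 0, 0, -0.32, 0.72, 0, 85], [0, 0, 0, -0.32, 0.72, 0, 85], [0, 0, 0, -0.32, 0.72, 0, 85], [0, 0, 0, -0.32, 0.72, 0, 85], [0, 0, 0, -0.32, 0.72, 0, 85], [0, 0, 0, -0.32, 0.64, 0, 85], [0, 0, 0, -0.08, 0.192, 0, 85], [0, 0, 0, 0, 0, 0, 85], [0, 0, 0, 0, 0, 0, 85]]}'
cat > l.py <<'E'
from h import *
def lensfit(c,z,seed):
    """rim outer circle at height z: best-contrast circle of radius 34"""
    from scipy.optimize import minimize
    g=cv2.GaussianBlur(c['img'].astype(np.float32).mean(2),(0,0),.7); a=np.linspace(0,2*np.pi,180)
    def ring(x,r):
        uv=fproj(c,np.c_[x[0]+r*np.cos(a),x[1]+r*np.sin(a),np.full(180,z)]).astype(np.float32)
        return cv2.remap(g,uv[:,:1],uv[:,1:],cv2.INTER_LINEAR,borderMode=cv2.BORDER_REPLICATE)[:,0]
    cost=lambda x:-np.median(ring(x,34*x[2]+1.5)-ring(x,34*x[2]-1.5))-np.clip(ring(x,34*x[2]+1.5)-ring(x,34*x[2]-1.5),-10,60).mean()
    return min((minimize(cost,[seed[0]+i,seed[1]+j,1],method='Nelder-Mead',options=dict(initial_simplex=np.array([seed[0]+i,seed[1]+j,1])+np.array([[0,0,0],[3,0,0],[0,3,0],[0,0,.03]]),xatol=.01,fatol=.01)) for i in(-6,0,6) for j in(-6,0,6)),key=lambda r:r.fun)
E
python3 - <<'E'
from l import *
c=camera('wrist'); np.savez('w5.npz',**c)
for t in('loupe','lens'): print([(np.round(d['location'],1).tolist(),round(d['p'],2)) for d in landmark_of(t,c)][:2])
o=outline_of('loupe',c)
for d in o[:2]:
    p=np.argwhere(d['mask'])[:,::-1]; w=fplane(c,p,16)[:,:2]; print(d['p'],len(p),w.min(0),w.max(0))
w=fplane(c,np.argwhere(o[0]['mask'])[:,::-1],16)[:,:2]; h=w[(w[:,0]<548)&(w[:,0]>470)]
for x in range(470,550,10):
    k=h[abs(h[:,0]-x)<5]; 
    if len(k): print(x,k[:,1].min().round(1),k[:,1].max().round(1))
r=lensfit(c,14,(596,-298)); print(r.x,r.fun)
E
```

```text
clock: 14.42
tool_pos: [666.1, 68.5, 180.0]
tcp_rot: [-3.141, 0.0, 0.001]
ft_force: [-0.6, 0.2, 0.1]
grip_width: 85.0
grip_force: 0.0
clock: 15.8
tool_pos: [501.8, -297.6, 179.9]
tcp_rot: [-3.141, -0.0, 0.003]
ft_force: [0.2, 0.5, 0.3]
grip_width: 85.2
grip_force: 0.0
[([503.1, -301.3, 1.7], 0.78), ([540.3, 144.1, -0.9], 0.17)]
[([594.5, -296.8, 8.5], 0.89)]
0.9 4817 [ 459.13090497 -328.69255091] [ 629.48814736 -263.4956602 ]
470 -303.3 -289.5
480 -303.3 -289.6
490 -303.2 -289.6
500 -303.1 -289.7
510 -303.0 -289.7
520 -302.9 -289.7
530 -302.9 -289.8
540 -302.8 -289.8
[ 596.32253326 -295.66014568    0.98242556] -100.98246002197266
```

Scaled: 40 mm is 0.64, 35 mm is 0.56.

```bash
python3 -m creep '{"ticks":[[0, 0, 0, -0.008, -0.0208, 0.48, 85], [0, 0, 0, 0, 0, 0.64, 85], [0, 0, 0, 0, 0, 0.64, 85], [0, 0, 0, 0, 0, 0.56, 85], [0, 0, 0, 0, 0, 0.352, 85], [0, 0, 0, 0, 0, 0.16, 85], [0, 0, 0, 0, 0, 0, 85]]}'
python3 -m creep '{"ticks":[[0, 0, 0, 0, 0, 0, 8], [0, 0, 0, 0, 0, 0, 8], [0, 0, 0, 0, 0, 0, 8], [0, 0, 0, 0, 0, 0, 8], [0, 0, 0, 0, 0, 0, 8], [0, 0, 0, 0, 0, 0, 8], [0, 0, 0, 0, 0, 0, 8], [0, 0, 0, 0, 0, 0, 8]]}' 60
```

```text
clock: 16.88
tool_pos: [500.8, -297.0, 2.8]
tcp_rot: [-3.141, 0.0, 0.001]
ft_force: [1.8, -0.0, 0.5]
grip_width: 84.5
grip_force: 0.0
clock: 17.88
tool_pos: [500.9, -297.5, 3.3]
tcp_rot: [3.141, -0.0, 0.0]
ft_force: [-1.9, 0.9, 5.4]
grip_width: 12.1
grip_force: 59.6
```

Scaled: -40 mm is -0.64, -30 mm is -0.48.

```bash
python3 -m creep '{"ticks":[[0, 0, 0, 0, 0, -0.08, 8], [0, 0, 0, 0, 0, -0.24, 8], [0, 0, 0, 0, 0, -0.48, 8], [0, 0, 0, 0, 0, -0.64, 8], [0, 0, 0, 0, 0, -0.64, 8], [0, 0, 0, 0, 0, -0.272, 8], [0, 0, 0, 0, 0, 0, 8], [0, 0, 0, 0, 0, 0, 8]]}'
python3 - <<'E'
from l import *
c=camera('wrist'); np.savez('w6.npz',**c)
s=robot.state(); T=s['tool_pos']; print(T,s['tcp_rot'],s['ft_force'],s['torque'],s['grip_width'])
print([(np.round(d['location'],1).tolist(),round(d['p'],2)) for d in landmark_of('lens',c)][:2])
for z in(T[2]+4.7+6,T[2]+4.7): r=lensfit(c,z,(T[0]+95,T[1])); print(r.x,r.fun, r.x[:2]-T[:2])
o=outline_of('loupe',c)[0]['mask']; p=np.argwhere(o)[:,::-1]; w=fplane(c,p,T[2]+10.7)[:,:2]-T[:2]
print(w.min(0),w.max(0)); lo=w[w[:,0]>62]; print('circle mid',(lo.max(0)+lo.min(0))/2, w[:,0].max()-34, lo.max(0)-lo.min(0))
E
```

```text
clock: 18.88
tool_pos: [500.2, -296.9, 148.4]
tcp_rot: [-3.14, 0.002, 0.0]
ft_force: [-0.6, 0.0, -1.3]
grip_width: 12.2
grip_force: 58.7
[ 500.21397254 -296.92957359  148.27425642] [-3.13999469e+00  1.93471623e-03  2.71244915e-04] [-0.211904   -0.60726653 -1.61295607] [-0.00514302  0.06087352 -0.00334033] 12.161265011164842
[([593.4, -295.7, 150.8], 0.77)]
[ 595.95902543 -296.36361337    0.96783543] -100.88699340820312 [95.7450529   0.56596022]
[ 596.3699525  -296.32898323    1.00830004] -101.50138854980469 [96.15597996  0.60059036]
[-43.84314342 -31.31389726] [126.01088786  32.79885758]
circle mid [94.04980291  0.74248016] 92.01088786458217 [63.92216991 64.11275484]
```

Units first: shifts go in shares of 62.5 mm and turns go in shares of 2 pi rad. So 40 mm is 0.64, 35 mm is 0.56.

```bash
python3 -m creep '{"ticks":[[0, 0, 0, 0, 0, 0.48, 8], [0, 0, 0, 0, 0, 0.64, 8], [0, 0, 0, 0, 0, 0.56, 8], [0, 0, 0, 0, 0, 0.352, 8], [0, 0, 0, 0, 0, 0.16, 8], [0, 0, 0, 0, 0, 0.048, 8], [0, 0, 0, 0, 0, 0.032, 8], [0, 0, 0, 0, 0, 0, 8]]}'
cat > q.py <<'E'
from l import *
def q(n):
    c=camera('wrist'); np.savez(n,**c)
    s=robot.state(); T=s['tool_pos']; print(T,s['tcp_rot'],s['ft_force'],s['torque'],c['position']-T)
    r=lensfit(c,T[2]+10.7,(T[0]+95,T[1])); print(r.x,r.fun, r.x[:2]-T[:2])
E
python3 -c "
from q import *
q('w7.npz')"
python3 -m creep '{"ticks":[[0, 0, 0, 0, 0, 0.032, 8], [0, 0, 0, 0, 0, 0, 8]]}'
python3 -c "
from q import *
q('w8.npz')"
```

```text
clock: 20.02
tool_pos: [501.0, -297.5, 8.5]
tcp_rot: [3.141, -0.001, 0.0]
ft_force: [-0.1, 0.5, -0.8]
grip_width: 12.0
grip_force: 58.7
[ 500.96563493 -297.45615985    8.48518929] [ 3.14113307e+00 -6.83467981e-04  3.20356426e-04] [ 0.38887801  0.39673142 -1.10725842] [-0.01898575  0.02192344 -0.02051855] [ 84.81060622   0.48845864 142.83826702]
[ 596.16074076 -296.59664895    0.97651415] -111.88259887695312 [95.19510583  0.85951091]
clock: 20.32
tool_pos: [500.7, -297.2, 5.9]
tcp_rot: [-3.141, 0.0, 0.0]
ft_force: [-1.2, 0.1, -1.1]
grip_width: 12.2
grip_force: 58.7
[ 500.7171505  -297.28081086    5.91834872] [-3.14151048e+00 -1.55459939e-05  3.07896763e-04] [-0.03980568  0.82297049 -1.98482088] [ 0.00011758  0.06245761 -0.02630326] [ 84.88494092   0.43967198 142.74961049]
[ 595.99251845 -296.45537708    0.97668004] -112.59245300292969 [95.27536795  0.82543378]
```

Scaled: 1 mm is 0.016.

```bash
for i in 1 2 3; do python3 -m creep '{"ticks":[[0, 0, 0, 0, 0, 0.016, 8], [0, 0, 0, 0, 0, 0, 8], [0, 0, 0, 0, 0, 0, 8]]}' | egrep 'pos|ft'
python3 -c "
from q import *
q('w9.npz')"; done
```

```text
tool_pos: [500.7, -297.3, 4.9]
ft_force: [-0.6, 0.9, -0.8]
[ 500.72237101 -297.31397087    4.91402142] [-3.14152694e+00 -5.80886760e-06  2.85986820e-04] [ 0.12646187  0.22473148 -0.87637131] [0.01377794 0.10961198 0.02276698] [ 84.90724009   0.45026374 142.75305657]
[ 595.93066923 -296.39836166    0.97617338] -112.58135986328125 [95.20829822  0.91560921]
tool_pos: [500.7, -297.3, 3.9]
ft_force: [-0.0, -0.2, -0.4]
[ 500.71754547 -297.30793036    3.89762434] [-3.14152734e+00  1.46871147e-06  2.91913695e-04] [ 0.30323932 -0.1990426  -0.52532331] [0.00338233 0.05058032 0.02800542] [ 84.90808744   0.44736641 142.76151493]
[ 596.01674995 -296.49947157    0.97620973] -112.60482788085938 [95.29920448  0.80845879]
tool_pos: [500.8, -297.4, 3.4]
ft_force: [-2.5, 1.7, 7.5]
[ 500.80031524 -297.37272108    3.32833302] [ 3.14146623e+00 -2.30511703e-04  2.98636710e-04] [-2.7196199   1.88442125  6.57359452] [0.29277986 0.49115174 0.00558292] [ 84.86739539   0.4814892  142.82773153]
[ 596.20121761 -296.59764048    0.97709289] -112.67486572265625 [95.40090237  0.77508061]
```

Scaled: -40 mm is -0.64, -30 mm is -0.48.

```bash
python3 -m creep '{"ticks":[[0, 0, 0, 0, 0, -0.16, 8], [0, 0, 0, 0, 0, -0.48, 8], [0, 0, 0, 0, 0, -0.64, 8], [0, 0, 0, 0, 0, -0.64, 8], [0, 0, 0, 0, 0, -0.432, 8], [0, 0, 0, 0, 0, 0, 8]]}'
python3 -m creep '{"ticks":[[0, 0, 0, -0.048, -0.32, 0, 8], [0, 0, 0, -0.096, -0.704, 0, 8], [0, 0, 0, -0.096, -0.704, 0, 8], [0, 0, 0, -0.096, -0.704, 0, 8], [0, 0, 0, -0.096, -0.704, 0, 8], [0, 0, 0, -0.096, -0.704, 0, 8], [0, 0, 0, -0.096, -0.704, 0, 8], [0, 0, 0, -0.096, -0.704, 0, 8], [0, 0, 0, -0.08, -0.704, 0, 8], [0, 0, 0, -0.048, -0.576, 0, 8], [0, 0, 0, -0.032, -0.32, 0, 8], [0, 0, 0, 0, -0.128, 0, 8]]}'
python3 -m creep '{"ticks":[[0, 0, 0, 0, 0, 0, 8], [0, 0, 0, 0, 0, 0, 8]]}'
```

```text
clock: 22.4
tool_pos: [501.4, -297.8, 152.5]
tcp_rot: [3.139, -0.003, 0.0]
ft_force: [0.6, 0.1, -1.3]
grip_width: 12.1
grip_force: 58.7
clock: 23.9
tool_pos: [444.4, 139.9, 149.1]
tcp_rot: [-3.142, 0.002, 0.002]
ft_force: [0.0, 0.2, -0.6]
grip_width: 12.4
grip_force: 58.7
clock: 24.15
tool_pos: [445.5, 138.1, 149.7]
tcp_rot: [3.142, 0.0, -0.0]
ft_force: [1.0, 0.2, -0.6]
grip_width: 12.0
grip_force: 58.7
```

Target TCP (446.0, 140.65, 92.1).

Scaled: 20 mm is 0.32, 15 mm is 0.24.

```bash
python3 -m creep '{"ticks":[[0, 0, 0, 0.008, -0.04, 0, 8], [0, 0, 0, 0, 0, 0.24, 8], [0, 0, 0, 0, 0, 0.32, 8], [0, 0, 0, 0, 0, 0.224, 8], [0, 0, 0, 0, 0, 0.096, 8], [0, 0, 0, 0, 0, 0.0416, 8], [0, 0, 0, 0, 0, 0, 8], [0, 0, 0, 0, 0, 0, 8], [0, 0, 0, 0, 0, 0, 8]]}'
python3 - <<'E'
from q import *
q('w10.npz'); c=dict(np.load('w10.npz')); T=robot.state()['tool_pos']
im=c['img'].copy()
for p in([541.3,141.5,14],): cv2.drawMarker(im,tuple(fproj(c,p)[0].round().astype(int)),(0,255,0),0,8,1)
t=fitrect(c,[534.3,61.6,-.088],('near','left','right'),L=30); print('tile now',t)
for n in('scene','side'):
    k=camera(n); print(n,[(np.round(d['location'],1).tolist(),round(d['p'],2)) for x in('lens','pointer') for d in landmark_of(x,k)[:2]])
    u,v=proj(k,[541,150,97])[0].astype(int); cr=cv2.resize(k['img'][v-33:v+33,u-40:u+40],(400,330)); im2=cr if n=='scene' else np.hstack([im2,cr]) if 0 else cr
    save({'img':cr},'f_'+n)
a=cv2.imread('pics/f_scene.png');b=cv2.imread('pics/f_side.png')
w=im[60:330,160:560]; w=cv2.resize(w[:,:,::-1],(400,270)); top=np.hstack([a,b])
cv2.imwrite('pics/final.png',np.vstack([top[:, :],np.hstack([w,np.zeros_like(w)])]))
E
```

```text
clock: 25.28
tool_pos: [446.3, 141.2, 92.7]
tcp_rot: [-3.141, -0.001, 0.0]
ft_force: [-0.6, -0.6, -0.4]
grip_width: 12.3
grip_force: 58.7
[446.19179959 141.2198191   92.58216318] [-3.14143464e+00 -4.13148485e-04  3.38458378e-04] [ 0.43198162  0.27075857 -1.18412245] [ 0.0265968   0.13901371 -0.00520511] [ 84.8783746    0.41630281 142.8910553 ]
[540.81124832 141.80323577   0.95920513] -105.99038696289062 [94.61944872  0.58341667]
tile now (array([ 5.34290708e+02,  6.16792793e+01, -9.19208473e-02]), np.float64(-209.68283081054688))
scene [([544.4, 141.6, 95.7], 0.94), ([547.3, 187.0, 94.4], 0.59)]
side [([542.1, 142.3, 96.6], 0.93), ([540.5, 143.7, 1.3], 0.35), ([542.3, 188.7, 96.3], 0.6), ([398.9, -70.6, -1.1], 0.23)]
```

View pics/final.png

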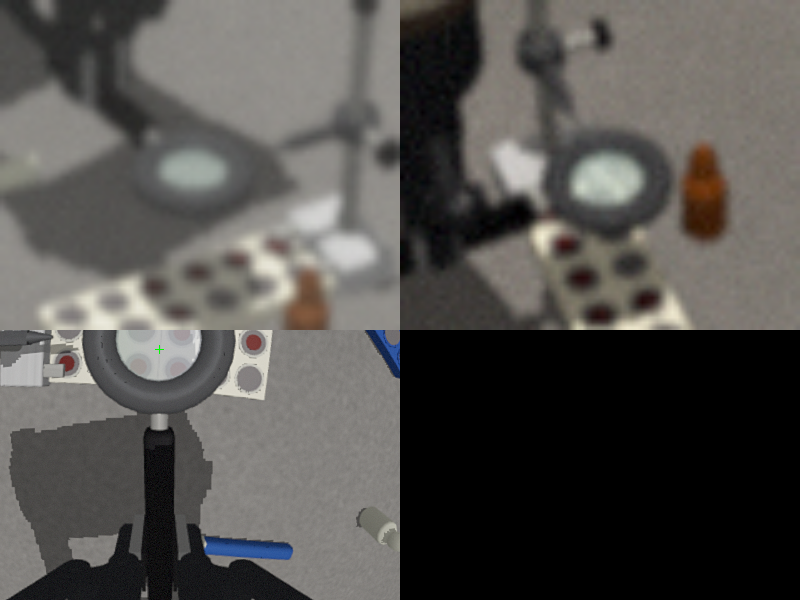

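Scaled: 0.4 mm is 0.0064, 0.3 mm is 0.0048.

```bash
python3 -m creep '{"ticks":[[0, 0, 0, 0.0048, 0.0032, 0.0064, 8], [0, 0, 0, 0, 0, 0, 8], [0, 0, 0, 0, 0, 0, 8], [0, 0, 0, 0, 0, 0, 8]]}' && python3 -c "
from station import robot
print(robot.finish_job())"
```

```text
clock: 26.12
tool_pos: [446.4, 141.0, 91.9]
tcp_rot: [-3.142, 0.0, 0.0]
ft_force: [-0.4, 0.2, -0.5]
grip_width: 11.9
grip_force: 58.7
the job is handed in; nothing more can be done
None
```

I handed the job in at about 26 s: the spot tile sits flush and in line with the control tile, and the gripper is holding the loupe level with its lens within about 1 mm of the joint, at the pointer's height of about 96.5 mm. I have no verdict back from the judging.

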